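# Load an injector in the test bench's clamp fixture and close it up

### The arm

A 7-joint arm with a two-finger parallel gripper is mounted at the origin on the work surface. World frame = base frame: x ahead of the robot, y to its left, z up, the work surface at z = 0. Lengths are in m, angles in rad, forces in N, time in s.
With the tool pointing down it reaches from about 0.4 to 0.925 m from the base axis. Payload 5.6 kg.
Tool frame: the origin (TCP) lies on the mounting face of the last link; the fingertips stand 173 mm ahead of it and the grasp point (between the pads) lies 155 mm ahead of it; z points along the fingers, y is the line along which they close (so a half turn about z gives the same grasp; the last joint's range is limited). The gripper opens to 85 mm and grips with 20 to 120 N. Pads are 22 mm wide; open, the fingers measure 114 mm over their backs; the gripper's body (76 mm by 85 mm) begins 54 mm behind the grasp point. The pads swing forward as they close: fully open they stand 13 mm farther back than shut.
Start: joints at [1.215, 0.468, -0.012, 1.603, 0.006, 1.071, -0.056], TCP at [0.2, -0.618, 0.405] pointing down, gripper open.
Joint ranges: [-2.53, 2.53], [-0.31, 2.02], [-1.57, 1.55], [0.28, 2.44], [-1.29, 4.43], [0.15, 1.84], [-2.92, 2.92]. Speed limits (rad/s): [2.57, 2.57, 3.14, 3.14, 3.14, 3.14, 3.14].

### API

Orientations are given as [roll, pitch, yaw] about the fixed x, y, z axes, in that order (R = Rz(yaw) Ry(pitch) Rx(roll)).
In Python, from cell import ctrl gives the robot as it stands. The module is installed in compiled form; this text tells all that it offers. Calls block until the motion is done:
- ctrl.movep(position, orientation): joint-space move of the TCP to a pose.
- ctrl.move_linear(position, ori=None, velocity=0.15, max_force=None): straight line of the TCP; ori=None keeps the orientation; velocity is the mean speed in m/s. With max_force (N) it stops when the force on the tool has changed by that much, and returns True; else False.
- ctrl.set_joints(angles): joint-space move.
- ctrl.set_gripper(opening, effort=None): opening from 0.0 (shut) to 1.0 (fully open); effort is the grip in N (None keeps the last); returns when the fingers have stopped.
- ctrl.wait(seconds).
- ctrl.solve_ik(position, orientation): joint angles nearest the present ones, or None.
- ctrl.read_state(): the state.
- ctrl.read_camera(name): name is "scene" or "top" or "wrist"; returns a dict with "pixels" (384x512x3 uint8, blue, green, red), "z_map" (384x512 float32, m along the optical axis (not along the pixel's ray), 0 where there is no reading), "vfov" (degrees; the focal length in pixels is half the picture's height over the tangent of half this angle, whatever the lens; pixels are square), "cx", "cy" (the principal point, pixels), "distortion" ([k1, k2, p1, p2, k3] as OpenCV has them; the pictures are not rectified), "R" (3x3) and "t" (3): a world point X has camera coordinates R X + t; the wrist camera has in their place "hand_eye" (4x4, takes a point from camera to tool coordinates, whose origin is the TCP and whose axes are the flange's). Camera axes: x right, y down, z forward; pixel columns grow to the right and rows downward; lengths in m; the calibration is good to about 2 mm. A picture is of the moment at which its call begins: read the wrist's pose just before it.
A pose or a line that the arm cannot do raises ctrl.MotionError and nothing moves.
- ctrl.sign_off(): hands the job in; it is judged then, once.
The state is a dict: "clock": time; "joint_pos": joint angles; "qvel": joint speeds; "joint_efforts": joint torques, N m; "tcp_pos": TCP position; "eef_rot": TCP orientation; "contact_force": force on the tool from outside, world axes, zero at the start; "wrist_torque": the same for the moment, N m; "width": opening from 0.0 (shut) to 1.0 (fully open); "grip_force": force on a finger pad.
Only numpy, scipy, OpenCV 4.12 (cv2) and the standard library are available. Lean on these libraries where they do the work, as an engineer would, in place of code of your own. Each camera call takes 0.05 s, during which the arm holds its last target. There are 200 camera calls.

### The job

Lay the injector gently into the two V-blocks of the pulled-out carriage, with its copper nozzle on the side of the green V-block, and let go. Then push the carriage fully home by its yellow plate, and after that bring the red clamp bar down until the clamp's rubber pad rests on the injector. Do not drop or jolt the injector, and leave the other things on the bench where they are.

Things in the scene. Friction and masses are not known exactly. Their poses are not given: they have to be found in the camera images.
- injector_mid (a point): Centre of the loose fuel injector (grasp here), half-way up, on its long axis; x axis runs along it towards the nozzle. About 0.45 kg. The middle part is a plain steel cylinder 28 mm in diameter from -50 to +48 mm along x. It starts lying on the bench on the flats of its square head and collar; this point is then 20 mm above the bench.
- injector: The same injector, 182 mm long; origin 20 mm below injector_mid, x towards the nozzle. Black square head 40 x 40 mm from x = -85 to -50 mm; dark square collar 40 x 40 mm from +48 to +60 mm; copper nozzle 20 mm in diameter from +60 to +90 mm, then a thin brass tip.
- nozzle_tip (a point): End of the injector's nozzle, on its axis, 97 mm from injector_mid.
- cradle (a point): Where injector_mid rests when the injector lies in the carriage's two V-blocks: 66 mm above the bench, 36 mm above the carriage deck; moves with the carriage. x: the way the carriage is pushed home (away from the robot); y: along the cradle from the grey V-block to the green one (the nozzle must point to +y); z up. The injector may lie some 7 mm off along y.
- green_v (a point): Middle of the green V-block, on the seat axis, 34 mm from cradle along its y; the grey one lies 34 mm the other way. Each is 12 mm thick with a 90 degree V, 48 mm wide at its mouth 4 mm above this point; between them is a 56 mm gap for fingers.
- push_plate (a point): Middle of the robot-side face of the carriage's upright yellow plate, 100 mm wide, 25 to 75 mm above the bench, 80 mm to the robot's side of cradle; axes as cradle's. The fixture's flat base, 18 mm high and 130 mm wide, lies under the carriage and reaches 175 mm from the plate's home position towards the robot. Nothing else is in the way of the push.
- carriage (a joint): How far the carriage is pulled out from home, in m: 0 = fully home against its stop, 0.155 = pulled out to its other stop. Slides with about 2 N of friction and stays where it is left.
- clamp_bar (a point): Middle of the clamp's red cross-bar, a round bar 22 mm in diameter and 112 mm long, parallel to cradle's y, at the end of a 160 mm steel arm (22 mm wide). The arm's hinge axis, also along cradle's y, lies 99 mm above the bench, 100 mm beyond the cradle's home position. The arm stands up slantwise at the start; bringing the bar down, towards the robot, closes it.
- clamp (a joint): Angle of the clamp arm above level, rad: about 1 when up; 0 when the arm is level, pointing to the robot, and its rubber pad (100 mm from the hinge) just touches a 28 mm injector that lies in the carriage fully home. Stiff hinge (0.3 N m of friction): stays where it is left.
- wrench: Bystander: steel wrench, 160 mm long, lying about 120 mm beside the injector; origin at its middle, underneath.
- spray_can: Bystander: spray can, 56 mm in diameter, 180 mm high, standing beside the fixture; origin under its centre.
- mug: Bystander: blue mug, 80 mm wide, 90 mm high; origin under its centre.
- oil_jar: Bystander: closed amber jar, 76 mm wide, 100 mm high; origin under its centre.
- screwdriver: Bystander: screwdriver, 190 mm long, lying on the bench's left; origin near its middle.
- parts_tray: Bystander: blue open tray, 100 x 160 x 35 mm, at the far edge; origin under its centre.
Mind the look-alikes: they are no part of the job. What is shaped like the injector but purple or turquoise is not meant.

How it is judged:
By the outcome, as a careful person would: the job done as asked, in the order asked, and still so for the second after the job is handed in, with the robot touching nothing.
It also fails if it takes over 69 s, if anything falls off the work surface, if the arm or the gripper's body presses on something with over 40 N, if the wrist force passes 120 N, or if a joint passes its speed limit or range.

## Working session

There is one attempt and no reset: what is moved stays moved. The work goes in short steps, each a Python script; the robot and the scene stay as the last script left them, time stands still between calls to the robot, and variables do not carry over. Pictures are saved under pics/ and viewed, at most 10 in all, crops included, and the job is handed in when it is done.

```bash
mkdir -p pics
cat > h.py <<'E'
import numpy as np, cv2
from cell import ctrl
from scipy.spatial.transform import Rotation as Ro
def cloud(c):
    """world points per pixel (HxWx3), nan where none"""
    z=c["z_map"]; H,W=z.shape; f=H/2/np.tan(np.radians(c["vfov"])/2)
    K=np.array([[f,0,c["cx"]],[0,f,c["cy"]],[0,0,1.]])
    u,v=np.meshgrid(np.arange(W),np.arange(H))
    n=cv2.undistortPoints(np.stack([u,v],-1).reshape(-1,1,2).astype(float),K,np.array(c["distortion"],float)).reshape(H,W,2)
    P=np.dstack([n*z[...,None],z]).astype(float); P[z<=0]=np.nan
    if "R" in c: return (P-np.array(c["t"]).ravel())@np.array(c["R"])
    s=c["st"]; A=np.array(c["hand_eye"])
    P=P@A[:3,:3].T+A[:3,3]
    return P@Ro.from_euler("xyz",s["eef_rot"]).as_matrix().T+np.array(s["tcp_pos"])
def cam(n):
    s=ctrl.read_state(); c=ctrl.read_camera(n); c["st"]=s; return c
E
python3 - <<'E'
from h import *
ims=[]
for n in("scene","top"):
    c=cam(n); np.savez("/tmp/%s.npz"%n,P=cloud(c),im=c["pixels"]); cv2.imwrite(f"pics/{n}0.png",cv2.resize(c["pixels"],(800,600),interpolation=cv2.INTER_CUBIC))
    if "R" in c: print(n,c["vfov"],c["distortion"],-np.array(c["R"]).T@np.array(c["t"]).ravel())
s=ctrl.read_state();print(s)
E
```

```text
scene 56.235963067196145 [-0.1035179  0.         0.         0.         0.       ] [ 1.20178817 -0.11874462  0.94231559]
top 52.50409484234867 [-0.03316532  0.          0.          0.          0.        ] [0.24839317 0.01358131 1.29441234]
{'clock': 0.1, 'joint_pos': array([ 1.21499469,  0.46830968, -0.01158837,  1.60349375,  0.00600593,
        1.07140881, -0.0563115 ]), 'qvel': array([ 2.56096652e-05, -1.50520205e-03,  1.54026265e-03, -1.65471744e-03,
        6.38524350e-05,  2.14199018e-03, -1.61459073e-03]), 'joint_efforts': array([ 1.35941809e-03, -5.33518660e+01,  2.18943501e-02, -2.51965410e+01,
        1.15226486e-02,  4.25711143e-03, -4.60355159e-05]), 'tcp_pos': array([ 0.19990575, -0.61827502,  0.40383565]), 'eef_rot': array([-3.14001221e+00,  1.26392718e-04,  3.12715534e-01]), 'contact_force': array([-0.13970868, -0.0194443 ,  0.14305138]), 'wrist_torque': array([0.01980259, 0.03592671, 0.07206628]), 'grip_force': 0.0, 'width': 0.9998937400427446}
```

View pics/scene0.png

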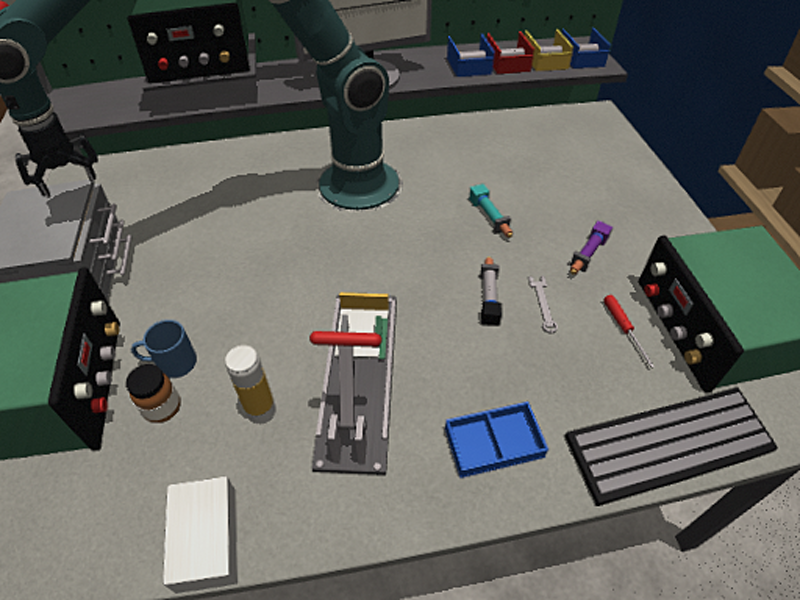

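View pics/top0.png

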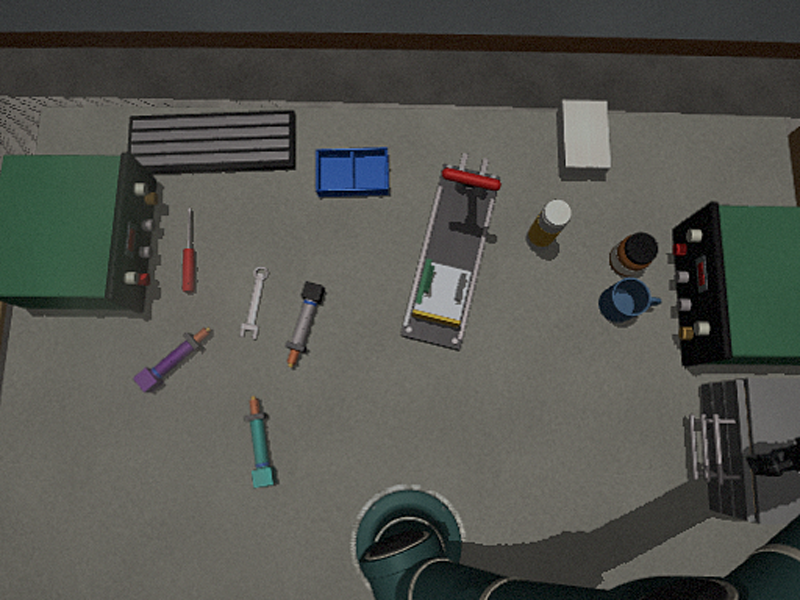

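The pictures (800x600) show:
- **Injector:** in the top view at (305,322), black head at (312,292), nozzle at (292,362) pointing at the robot.
- **Fixture:** green V at (425,282), yellow plate at (437,318), red bar at (471,178).
- **Look-alikes:** purple at (175,358) and turquoise at (260,445).

Run:
```python
from h import *
for n in("scene","top"):
    d=np.load(f"/tmp/{n}.npz"); P,im=d["P"],d["im"]; hsv=cv2.cvtColor(im,cv2.COLOR_BGR2HSV)
    H,S,V=[hsv[...,i].astype(int) for i in range(3)]
    print(n,"bench z",np.nanmedian(P[250:260,170:190,2] if n=="top" else P[120:130,250:300,2]))
    x,y,z=[P[...,i] for i in range(3)]
    if n=="top":
        box=np.zeros(x.shape,bool); box[175:240,175:215]=1; c0=np.nanmedian(P[206,195],0)
        print("inj centre px",P[206,195]); np.save("/tmp/c0.npy",c0)
    c0=np.load("/tmp/c0.npy")
    near=(np.hypot(x-c0[0],y-c0[1])<.12)&(np.abs(y-c0[1])<.07)&(z>.008)
    Q=P[near]; nz=P[near&(H<18)&(S>110)&(V>60)]; 
    m=Q[:,:2].mean(0); print("inj n",len(Q),"mean",m,"zmax",np.percentile(Q[:,2],97),"nozzle",len(nz),nz.mean(0))
    steel=Q[Q[:,2]>.012]; u=np.linalg.svd(Q[:,:2]-m,full_matrices=False)[2][0]
    if u@(nz[:,:2].mean(0)-m)<0:u=-u
    t=(Q[:,:2]-m)@u; s=(Q[:,:2]-m)@[-u[1],u[0]]
    print("ang",np.arctan2(u[1],u[0]),"ends",t.min(),t.max(),"mid from ends",m+u*((t.min()+85e-3+t.max()-97e-3)/2), "side",np.percentile(s,[1,50,99]))
    fix=(x>c0[0]-.15)&(x<1)&(np.abs(y+.05)<.25)&(z>.015)
    for nm,k in dict(green=(H>40)&(H<90)&(S>90),yellow=(H>18)&(H<34)&(S>110)&(V>60),red=((H<6)|(H>174))&(S>150)).items():
        mk=(fix&k).astype(np.uint8); nn,lab,st,ce=cv2.connectedComponentsWithStats(mk)
        for i in range(1,nn):
            if st[i,4]>40:
                q=P[lab==i]; w=np.linalg.svd((q-q.mean(0))[:,:2],full_matrices=False)[2][0]
                tt=(q[:,:2]-q[:,:2].mean(0))@w
                print(nm,st[i,4],ce[i].round(),"mean",q.mean(0).round(4),"zrange",np.percentile(q[:,2],[2,98]).round(4),"dir",w.round(3),"len",np.ptp(tt).round(4),"midends",(q[:,:2].mean(0)+w*(tt.min()+tt.max())/2).round(4))
```

```text
scene bench z 0.00035132721308010816Traceback (most recent call last):
  File "<stdin>", line 10, in <module>
    fid = stack.enter_context(open(os.fspath(file), "rb"))
                              ~~~~^^^^^^^^^^^^^^^^^^^^^^^
FileNotFoundError: [Errno 2] No such file or directory: '/tmp/c0.npy'
```

Camera order needs swapping.

```bash
cat > m.py <<'E'
from h import *
for n in("top","scene"):
    d=np.load(f"/tmp/{n}.npz"); P,im=d["P"],d["im"]; hsv=cv2.cvtColor(im,cv2.COLOR_BGR2HSV)
    H,S,V=[hsv[...,i].astype(int) for i in range(3)]
    x,y,z=[P[...,i] for i in range(3)]
    if n=="top": c0=P[206,195]; print("inj px",c0)
    near=(np.hypot(x-c0[0],y-c0[1])<.12)&(np.abs(y-c0[1])<.06)&(z>.008)
    Q=P[near]; nz=P[near&(H<18)&(S>110)&(V>60)]
    m=Q[:,:2].mean(0); print(n,"inj",len(Q),"zmax",np.percentile(Q[:,2],97),"nozzle",len(nz),nz.mean(0))
    u=np.linalg.svd(Q[:,:2]-m,full_matrices=False)[2][0]
    if u@(nz[:,:2].mean(0)-m)<0:u=-u
    t=(Q[:,:2]-m)@u; s=(Q[:,:2]-m)@[-u[1],u[0]]
    print("ang",np.arctan2(u[1],u[0]),"ends",t.min(),t.max(),"mid",m+u*((t.min()+85e-3+t.max()-97e-3)/2),"side",np.percentile(s,[1,50,99]))
    fix=(x>.2)&(x<1)&(np.abs(y+.05)<.16)&(z>.015)
    for nm,k in dict(green=(H>40)&(H<90)&(S>90),yellow=(H>18)&(H<34)&(S>110)&(V>60),red=((H<6)|(H>174))&(S>150)).items():
        nn,lab,st,ce=cv2.connectedComponentsWithStats((fix&k).astype(np.uint8))
        for i in range(1,nn):
            if st[i,4]>40:
                q=P[lab==i]; c=q[:,:2].mean(0); w=np.linalg.svd(q[:,:2]-c,full_matrices=False)[2][0]; tt=(q[:,:2]-c)@w
                print(nm,st[i,4],ce[i].round(),"mean",q.mean(0).round(4),"z",np.percentile(q[:,2],[2,98]).round(4),"dir",w.round(3),"len",np.ptp(tt).round(4),"midends",(c+w*(tt.min()+tt.max())/2).round(4))
E
python3 m.py
```

```text
inj px [0.44395656 0.22315596 0.03310628]
top inj 502 zmax 0.0437569302217153 nozzle 44 [0.37262891 0.24647206 0.02863942]
ang 2.8863276211546567 ends -0.0778549816095074 0.10264843360842431 mid [0.44411265 0.22710277] side [-0.0198214   0.00048682  0.01774792]
green 123 [272. 179.] mean [ 0.5347 -0.0278  0.0438] z [0.0267 0.0709] dir [-0.971  0.238] len 0.0951 midends [ 0.5367 -0.0282]
yellow 75 [279. 202.] mean [ 0.4536 -0.0498  0.0715] z [0.0254 0.0807] dir [-0.226 -0.974] len 0.1014 midends [ 0.4533 -0.0512]
red 276 [301. 114.] mean [ 0.6791 -0.1034  0.2489] z [0.2407 0.2545] dir [-0.23  -0.973] len 0.1075 midends [ 0.6791 -0.1032]
scene inj 431 zmax 0.041110817096574506 nozzle 15 [0.36794391 0.24668517 0.02800304]
ang 2.8842129494958706 ends -0.06817772234739401 0.11855743932295937 mid [0.44545641 0.22672987] side [-2.05591282e-02 -9.44983197e-05  1.91102644e-02]
green 116 [244. 214.] mean [ 0.5346 -0.028   0.0389] z [0.028  0.0664] dir [ 0.981 -0.192] len 0.0997 midends [ 0.5378 -0.0286]
yellow 284 [233. 192.] mean [ 0.457  -0.0516  0.0576] z [0.0348 0.0761] dir [-0.227 -0.974] len 0.0992 midends [ 0.457  -0.0518]
red 356 [221. 216.] mean [ 0.6869 -0.1047  0.2489] z [0.2415 0.2537] dir [-0.228 -0.974] len 0.1091 midends [ 0.6865 -0.1065]
```

Run:
```python
from h import *
for nm,p,ys in (("fix",[.53,-.069,.42],[1.342,-1.8]),("place",[.53,-.069,.221],[1.342,-1.8]),("inj",[.445,.227,.175],[2.886,-.2555])):
    for y in ys:
        q=ctrl.solve_ik(p,[np.pi,0,y]); print(nm,y,None if q is None else np.round(q,2))
for y in(-.229,-.229+np.pi,1.342,-1.8):
    for p in([.38,-.034,.19],[.60,-.085,.19],[.62,-.09,.35]):
        q=ctrl.solve_ik(p,[np.pi,0,y]); print("push",y,p,None if q is None else np.round(q,2))
ctrl.movep([.50,-.062,.45],[np.pi,0,-1.8]) 
c=cam("wrist"); P=cloud(c); np.savez("/tmp/w1.npz",P=P,im=c["pixels"]); print(np.array(c["hand_eye"]).round(3),c["st"]["clock"],c["st"]["tcp_pos"])
cv2.imwrite("pics/w1.png",cv2.resize(c["pixels"],(800,600)))
```

```text
fix 1.342 [ 0.55  0.32 -0.59  1.84  0.2   1.04 -0.34]
fix -1.8 [ 1.01  0.64 -1.31  1.82  0.66  1.22  2.41]
place 1.342 [ 0.45  0.61 -0.49  1.98  0.45  0.66 -0.55]
place -1.8 [ 0.97  1.12 -1.34  1.95  1.21  1.21  2.05]
inj 2.886 [ 0.09  0.77 -0.79  2.05  0.89  0.7   0.02]
inj -0.2555 [-0.18  0.64 -0.44  2.07  0.53  0.54 -2.83]
push -0.229 [0.38, -0.034, 0.19] [ 0.24  0.46 -0.27  2.35  0.34  0.37 -2.13]
push -0.229 [0.6, -0.085, 0.19] [ 0.16  0.68 -0.1   1.83  0.11  0.64 -1.8 ]
push -0.229 [0.62, -0.09, 0.35] [ 0.25  0.5  -0.22  1.7   0.13  0.96 -1.81]
push 2.912592653589793 [0.38, -0.034, 0.19] [ 0.42  0.5  -0.47  2.33  0.57  0.42  0.8 ]
push 2.912592653589793 [0.6, -0.085, 0.19] [ 0.57  0.81 -0.67  1.8   0.69  0.78  0.89]
push 2.912592653589793 [0.62, -0.09, 0.35] [ 0.59  0.6  -0.71  1.68  0.44  1.03  1.08]
push 1.342 [0.38, -0.034, 0.19] [ 0.35  0.48 -0.4   2.34  0.49  0.39 -0.69]
push 1.342 [0.6, -0.085, 0.19] [ 0.44  0.74 -0.47  1.81  0.49  0.71 -0.54]
push 1.342 [0.62, -0.09, 0.35] [ 0.51  0.57 -0.58  1.68  0.36  1.   -0.42]
push -1.8 [0.38, -0.034, 0.19] [ 1.04  1.07 -1.34  2.3   1.31  1.08  1.78]
push -1.8 [0.6, -0.085, 0.19] [ 0.91  1.26 -1.34  1.78  1.31  1.29  2.11]
push -1.8 [0.62, -0.09, 0.35] [ 0.89  0.95 -1.33  1.66  0.95  1.32  2.31]
[[-0.    -0.962 -0.275  0.07 ]
 [ 1.    -0.     0.001  0.   ]
 [-0.001 -0.275  0.962  0.03 ]
 [ 0.     0.     0.     1.   ]] 2.3667 [ 0.50007175 -0.06277044  0.4497795 ]
```

View pics/w1.png

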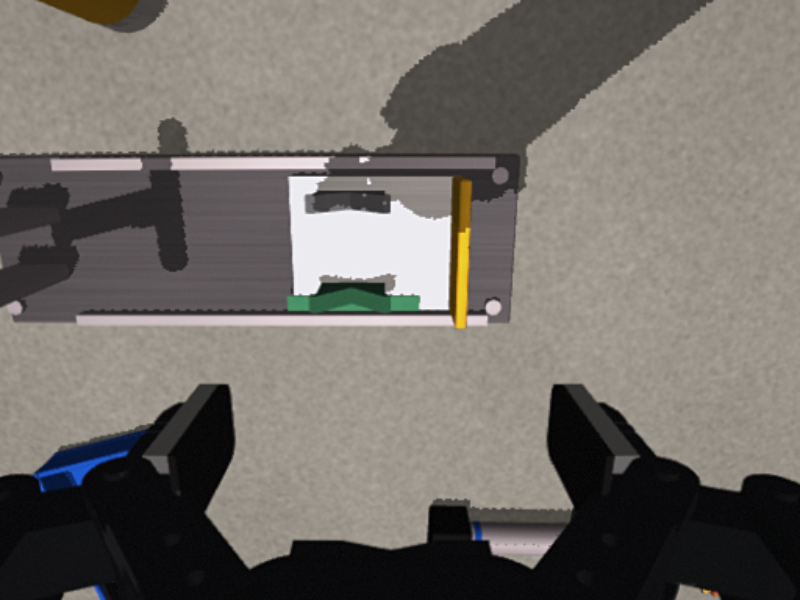

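Wrist view: V-blocks at (348,202) grey and (352,298) green; yellow plate line at x≈460.

```bash
cat > fx.py <<'E'
from h import *
def fixture(P,im,phi=-.229):
    H,S,V=[a.astype(int) for a in cv2.split(cv2.cvtColor(im,cv2.COLOR_BGR2HSV))]
    z=P[...,2]; X=np.array([np.cos(phi),np.sin(phi)]); Y=np.array([-X[1],X[0]])
    fix=(P[...,0]>.2)&(P[...,0]<1)&(np.abs(P[...,1]+.05)<.2)
    for nm,k in dict(green=(H>40)&(H<90)&(S>90)&(z>.035),yellowtop=(H>15)&(H<34)&(S>110)&(z>.07),yellow=(H>15)&(H<34)&(S>110)&(z>.02),grey=(S<60)&(z>.045)&(z<.085)).items():
        nn,lab,st,ce=cv2.connectedComponentsWithStats((fix&k).astype(np.uint8))
        for i in range(1,nn):
            if st[i,4]>60:
                q=P[lab==i]; c=q[:,:2].mean(0); w=np.linalg.svd(q[:,:2]-c,full_matrices=False)[2][0]
                a,b=q[:,:2]@X,q[:,:2]@Y
                print(nm,st[i,4],ce[i].round(),"z",np.percentile(q[:,2],[2,98]).round(4),"ang",np.arctan2(w[1],w[0]).round(3),"X",np.percentile(a,[2,50,98]).round(4),"Y",np.percentile(b,[2,50,98]).round(4))
E
python3 - <<'E'
from fx import *
d=np.load("/tmp/w1.npz"); fixture(d["P"],d["im"])
ctrl.movep([.47,.22,.33],[np.pi,0,2.886])
c=cam("wrist"); P=cloud(c); im=c["pixels"]; np.savez("/tmp/w2.npz",P=P,im=im); cv2.imwrite("pics/w2.png",im)
x,y,z=np.moveaxis(P,2,0); Q=P[(np.hypot(x-.445,y-.227)<.12)&(np.abs(y-.227)<.06)&(z>.008)&(z<.06)]
c2=Q[:,:2].mean(0);ax=np.array([np.cos(2.886),np.sin(2.886)])
for lo,hi in((-.04,.04),(-.1,.1)):
    t=(Q[:,:2]-[.445,.227])@ax; q=Q[(t>lo)&(t<hi)]; u=np.linalg.svd(q[:,:2]-q[:,:2].mean(0),full_matrices=False)[2][0]; n=[-ax[1],ax[0]]; s=(q[:,:2]-[.445,.227])@n
    print(len(q),"ang",np.arctan2(u[1],u[0]),"t",t.min(),t.max(),"s",np.percentile(s,[1,50,99]),"z",np.percentile(q[:,2],[50,98]))
print(ctrl.read_state()["clock"])
E
```

```text
green 759 [224. 190.] z [0.0384 0.0711] ang 2.916 X [0.5026 0.5299 0.5555] Y [0.0806 0.0845 0.0925]
yellowtop 781 [296. 161.] z [0.0712 0.0778] ang 1.339 X [0.4494 0.4536 0.4572] Y [0.005  0.0492 0.0999]
yellow 1083 [294. 159.] z [0.0425 0.0777] ang 1.34 X [0.4494 0.4552 0.4573] Y [0.0039 0.048  0.099 ]
grey 696 [222. 129.] z [0.0479 0.0714] ang 2.909 X [0.5023 0.5305 0.5556] Y [0.0127 0.0183 0.0245]
grey 338 [ 11. 142.] z [0.0462 0.0837] ang 2.262 X [0.7501 0.7515 0.7693] Y [0.024 0.029 0.036]
grey 422 [ 16. 180.] z [0.0458 0.0841] ang 2.606 X [0.7502 0.7519 0.7793] Y [0.0677 0.0702 0.0795]
3390 ang -0.26346331119228633 t -0.08460558210332239 0.09696567947974133 s [-0.01331781  0.00032366  0.0133922 ] z [0.03320275 0.03582192]
8459 ang -0.25836977113552745 t -0.08460558210332239 0.09696567947974133 s [-0.01873505 -0.00034929  0.01862081] z [0.03424256 0.04217745]
4.2667
```

View pics/w2.png

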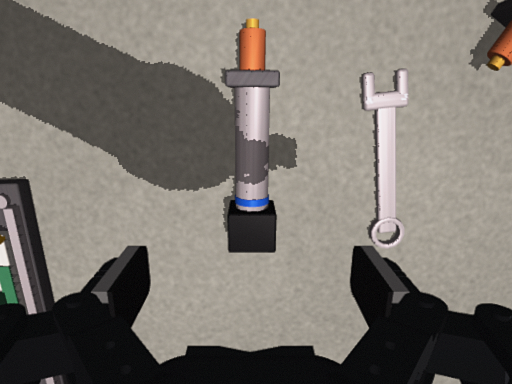

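Injector ends fit (−85/+97 mm) about (0.445, 0.227), angle 2.884. The cradle is at (0.527, −0.069), and both V-blocks and the plate agree. Grasp now.

Run:
```python
from fx import *
D=[np.pi,0,2.884]
ctrl.movep([.445,.227,.26],D); print(ctrl.move_linear([.445,.227,.177],velocity=.07,max_force=15))
ctrl.set_gripper(0.0,40); s=ctrl.read_state(); print(s["width"],s["grip_force"],s["tcp_pos"])
ctrl.move_linear([.445,.227,.34],velocity=.1)
s=ctrl.read_state(); print(s["width"],s["grip_force"],s["contact_force"],s["wrist_torque"])
c=cam("wrist"); cv2.imwrite("pics/w3.png",c["pixels"]); np.savez("/tmp/w3.npz",P=cloud(c),im=c["pixels"])
ctrl.movep([.5271,-.069,.34],[np.pi,0,1.342])
s=ctrl.read_state();print(s["clock"],s["tcp_pos"],s["joint_pos"].round(2))
c=cam("scene"); cv2.imwrite("pics/s3.png",np.hstack([c["pixels"][100:340,130:380],cv2.imread("pics/w3.png")[:240]]))
```

```text
False
0.31401015735358667 39.231374859809875 [0.44509329 0.22715961 0.17732792]
0.3142696424189007 39.570629596710205 [-0.27775602 -0.1146862  -4.07470594] [-0.00788835  0.03883569  0.00104184]
9.575 [ 0.52709488 -0.06727865  0.33990695] [ 0.42  0.39 -0.44  1.93  0.21  0.87 -0.35]
```

View pics/s3.png

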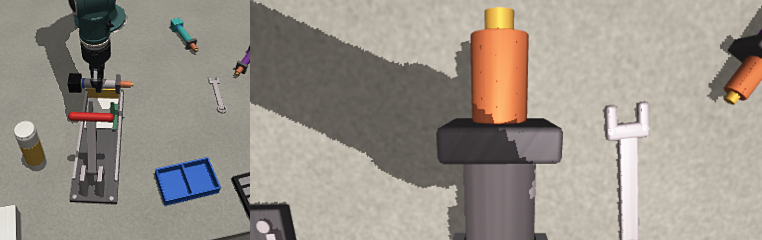

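The injector is held level over the carriage with the nozzle on the green side. Now lowering it.

Run:
```python
from fx import *
ctrl.move_linear([.5271,-.069,.240],velocity=.08)
ctrl.wait(.3); s=ctrl.read_state(); print(s["tcp_pos"],s["contact_force"])
print(ctrl.move_linear([.5271,-.069,.219],velocity=.015,max_force=4))
s=ctrl.read_state(); print(s["tcp_pos"],s["contact_force"],s["wrist_torque"],s["clock"])
c=cam("wrist"); cv2.imwrite("pics/w4.png",c["pixels"])
```

```text
[ 0.52715363 -0.06903807  0.2402336 ] [ 0.54500037  0.24046346 -4.38849316]
True
[ 0.52743228 -0.06905878  0.22320502] [ 0.36599833 -0.787024    3.43437156] [ 0.00519156 -0.09627991 -0.16002093] 12.3583
```

View pics/w4.png

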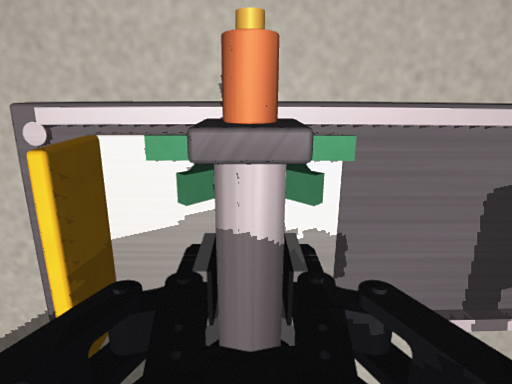

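It touched at exactly the predicted height, and the green V shows symmetrically on both sides of the cylinder. Releasing, then retreating and moving to the plate.

```bash
cat >> h.py <<'E'
phi=-.229
def W(X,Y,z):
    return [X*np.cos(phi)-Y*np.sin(phi), X*np.sin(phi)+Y*np.cos(phi), z]
E
python3 - <<'E'
from fx import *
ctrl.wait(.3); ctrl.set_gripper(.45); ctrl.set_gripper(.75)
s=ctrl.read_state(); print(s["width"],s["contact_force"],s["clock"])
p=s["tcp_pos"]; ctrl.move_linear([p[0],p[1],.26],velocity=.04); ctrl.move_linear([p[0],p[1],.36],velocity=.12)
D=[np.pi,0,phi+np.pi]
ctrl.movep(W(.385,.0525,.33),D); ctrl.set_gripper(0.0)
c=cam("top"); P=cloud(c); np.savez("/tmp/t5.npz",P=P,im=c["pixels"])
c=cam("scene"); cv2.imwrite("pics/s5.png",np.hstack([cv2.resize(c["pixels"][170:320,180:280],(400,600))]))
print(ctrl.move_linear(W(.385,.0525,.215),velocity=.12,max_force=15))
s=ctrl.read_state();print(s["clock"],s["tcp_pos"])
E
```

```text
0.7513858582366574 [ 0.47186933 -0.16780892 -0.35840698] 13.35
False
18.575 [ 0.3870936  -0.03618298  0.21535611]
```

View pics/s5.png

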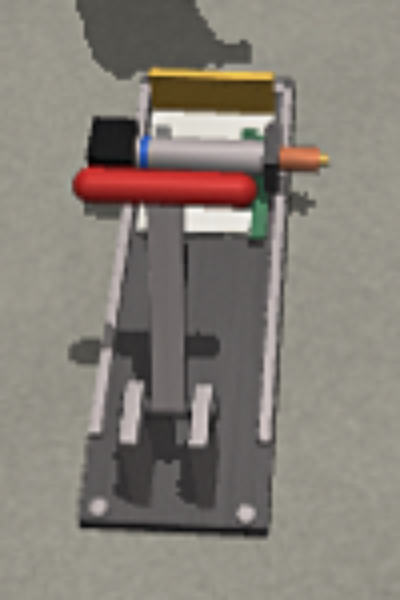

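Injector is seated level in both V's. Push home with contact detection.

Run:
```python
from fx import *
def st(r):
    s=ctrl.read_state(); p=s["tcp_pos"]; print(r,"X",(p[0]*np.cos(phi)+p[1]*np.sin(phi)).round(4),p.round(4),s["contact_force"].round(2),round(s["clock"],2)); return (p[0]*np.cos(phi)+p[1]*np.sin(phi))
ctrl.move_linear(W(.425,.0525,.215),velocity=.06)
x=st(ctrl.move_linear(W(.455,.0525,.215),velocity=.02,max_force=1.5))
h=x+.155
st(ctrl.move_linear(W(h-.012,.0525,.215),velocity=.045,max_force=15))
st(ctrl.move_linear(W(h+.012,.0525,.215),velocity=.012,max_force=10))
c=cam("top"); P=cloud(c); fixture(P,c["pixels"])
c=cam("scene"); P=cloud(c); fixture(P,c["pixels"]); cv2.imwrite("pics/s6.png",cv2.resize(c["pixels"][150:330,160:300],(560,600)))
```

```text
True X 0.4393 [ 0.4397 -0.0487  0.2147] [-0.04 -0.64 -0.68] 20.22
True X 0.5715 [ 0.5686 -0.0785  0.2143] [-0.03 -0.4   0.3 ] 22.84
True X 0.5727 [ 0.5696 -0.0792  0.213 ] [-0.99 -0.73  0.46] 23.69
green 64 [288. 128.] z [0.3753 0.4079] ang 1.824 X [0.5628 0.5849 0.6034] Y [0.0589 0.0767 0.1028]
green 88 [306. 131.] z [0.3871 0.4574] ang -3.024 X [0.5414 0.5725 0.6047] Y [0.0164 0.0364 0.0596]
green 253 [311. 146.] z [0.3999 0.5333] ang -2.399 X [0.479  0.5181 0.5656] Y [-0.0219  0.0113  0.0896]
green 153 [340. 166.] z [0.5307 0.6024] ang -2.674 X [0.4353 0.465  0.4929] Y [-0.0623 -0.0388 -0.0079]
green 92 [313. 170.] z [0.4925 0.5493] ang -2.857 X [0.4371 0.457  0.4735] Y [-0.0032  0.0077  0.0224]
green 142 [332. 184.] z [0.5609 0.6159] ang -3.012 X [0.4016 0.4166 0.4435] Y [-0.0447 -0.0246 -0.0132]
green 121 [361. 195.] z [0.6298 0.67  ] ang 2.263 X [0.3822 0.3965 0.4182] Y [-0.0864 -0.0707 -0.0524]
green 129 [375. 205.] z [0.638  0.7319] ang 2.321 X [0.3519 0.3781 0.4101] Y [-0.1097 -0.0911 -0.071 ]
green 179 [351. 218.] z [0.6283 0.6962] ang 2.878 X [0.3235 0.3544 0.3764] Y [-0.0
[... 337 characters left out ...]
 [333. 285.] z [0.5961 0.6588] ang 2.986 X [0.2294 0.2409 0.2517] Y [-0.0667 -0.0579 -0.0501]
green 69 [385. 292.] z [0.6883 0.7328] ang -2.313 X [0.2386 0.2477 0.2598] Y [-0.1357 -0.123  -0.1055]
green 69 [369. 294.] z [0.6801 0.7242] ang -2.304 X [0.231  0.2403 0.2499] Y [-0.1148 -0.0973 -0.0865]
yellow 189 [236. 226.] z [0.0339 0.0772] ang 1.278 X [0.5841 0.5894 0.5919] Y [0.0443 0.0743 0.1013]
grey 91 [214. 247.] z [0.0472 0.0802] ang -0.199 X [0.6374 0.6727 0.6903] Y [0.0122 0.0187 0.0248]
grey 117 [202. 246.] z [0.048  0.0849] ang 1.724 X [0.6515 0.6777 0.6836] Y [-0.0332 -0.0132  0.0041]
grey 222 [237. 247.] z [0.0523 0.0846] ang 1.184 X [0.6457 0.6705 0.6826] Y [0.0538 0.0841 0.1276]
```

View pics/s6.png

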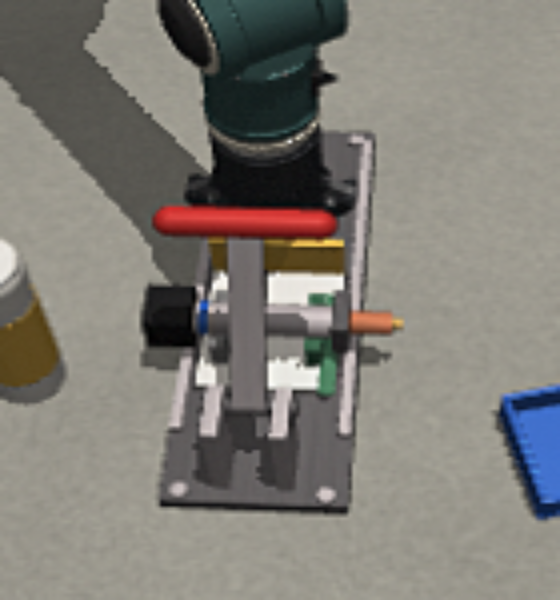

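The push stopped firmly after 133 mm. I'll check whether that is the home stop (base end + 175 mm, hinge position) or the wrist touching the bar.

Run:
```python
from fx import *
R=np.array([np.cos(phi),np.sin(phi)])
d=np.load("/tmp/w1.npz"); P=d["P"]; X=P[...,:2]@R; Y=P[...,:2]@[-R[1],R[0]]; z=P[...,2]
for y in(0.02,.05,.08):
    m=(abs(Y-y)<.006)&(z>.012)&(z<.025)&(X>.3); print("base end X",np.percentile(X[m],[0.5,1,2]).round(4),z[m].mean().round(4))
def red(P,im):
    H,S,V=[a.astype(int) for a in cv2.split(cv2.cvtColor(im,cv2.COLOR_BGR2HSV))]
    q=P[((H<6)|(H>174))&(S>150)&(P[...,2]>.06)&(np.abs(P[...,1]+.1)<.1)&(P[...,0]>.45)]
    print("red X",np.percentile(q[:,:2]@R,[2,50,98]).round(4),"z",np.percentile(q[:,2],[2,50,98]).round(4),len(q))
for n in("scene","top"):
    d=np.load(f"/tmp/{n}.npz"); red(d["P"],d["im"]); c=cam(n); red(cloud(c),c["pixels"])
s=ctrl.read_state(); print(s["contact_force"],s["joint_efforts"].round(2),s["clock"])
```

```text
base end X [0.408  0.4093 0.4117] 0.0191
base end X [0.4078 0.409  0.4115] 0.0191
base end X [0.4078 0.4089 0.4113] 0.0191
red X [0.6818 0.6937 0.6999] z [0.2415 0.2495 0.2537] 356
red X [0.5812 0.6929 0.6998] z [0.1164 0.2491 0.2534] 392
red X [0.6766 0.6841 0.6965] z [0.2407 0.2498 0.2545] 276
red X [0.6749 0.6841 0.696 ] z [0.2404 0.2497 0.2554] 261
[-0.81149623 -0.01887395 -0.65355226] [-1.000e-02 -5.231e+01 -9.540e+00 -1.632e+01 -1.000e-02  6.000e-02
  0.000e+00] 23.8917
```

Home is confirmed: base end + 175 mm = 0.583, the plate face is now at 0.583, and the bar hasn't moved. Next I close the clamp by following the bar's arc from above with shut fingers.

Run:
```python
from fx import *
hx,Y=.7624,.0525
def st(r):
    s=ctrl.read_state(); p=s["tcp_pos"]; print(r,(p[0]*np.cos(phi)+p[1]*np.sin(phi)).round(4),p[2].round(4),s["contact_force"].round(2),round(s["clock"],2)); return p[2]
ctrl.move_linear(W(.53,Y,.213),velocity=.06)
ctrl.move_linear(W(.53,Y,.46),velocity=.18)
ctrl.move_linear(W(.695,Y,.46),velocity=.15)
ctrl.move_linear(W(.695,Y,.442),velocity=.05)
z=st(ctrl.move_linear(W(.695,Y,.41),velocity=.02,max_force=2))
th0=np.arcsin((z-.173-.011-.099)/.16); print("theta0",th0)
for th in np.linspace(th0,.2,7)[1:]:
    r=ctrl.move_linear(W(hx-.16*np.cos(th),Y,.283+.16*np.sin(th)),velocity=.06,max_force=20); st((round(th,2),r))
    if r: break
c=cam("scene"); np.savez("/tmp/s7.npz",P=cloud(c),im=c["pixels"]); cv2.imwrite("pics/s7.png",cv2.resize(c["pixels"][150:330,160:300],(560,600)))
```

```text
True 0.6947 0.4253 [-1.7  -0.45  4.12] 28.94
theta0 1.0959180682576788
(np.float64(0.95), False) 0.669 0.4127 [-0.18 -0.19 -0.55] 29.57
(np.float64(0.8), False) 0.6508 0.3973 [ 0.19  1.19 -0.29] 30.12
(np.float64(0.65), False) 0.635 0.3794 [ 1.02 -0.59 -0.91] 30.67
(np.float64(0.5), False) 0.6219 0.3592 [-0.52  0.44 -0.19] 31.22
(np.float64(0.35), False) 0.612 0.3374 [ 0.5  -1.05 -0.39] 31.77
(np.float64(0.2), False) 0.6055 0.3145 [-0.5   0.49 -0.05] 32.32
```

View pics/s7.png

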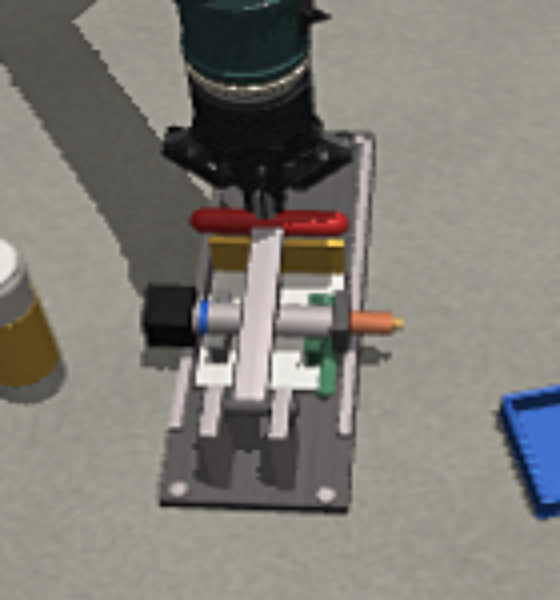

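Run:
```python
from fx import *
R=np.array([np.cos(phi),np.sin(phi)])
d=np.load("/tmp/s7.npz"); P,im=d["P"],d["im"]; H,S,V=[a.astype(int) for a in cv2.split(cv2.cvtColor(im,cv2.COLOR_BGR2HSV))]
q=P[((H<6)|(H>174))&(S>150)&(P[...,2]>.06)&(np.abs(P[...,1]+.1)<.12)&(P[...,0]>.45)]
print("red X",np.percentile(q[:,:2]@R,[5,50,95]).round(4),"z",np.percentile(q[:,2],[5,50,95]).round(4),len(q))
```

```text
red X [0.6007 0.6099 0.6153] z [0.1294 0.1361 0.1402] 230
```

The bar tracks the fingertip (bar top at z 0.140). Final gentle closing until the pad resists.

Run:
```python
from fx import *
Y=.0525
def st(r):
    s=ctrl.read_state(); p=s["tcp_pos"]; print(r,(p[0]*np.cos(phi)+p[1]*np.sin(phi)).round(4),p[2].round(4),s["contact_force"].round(2),round(s["clock"],2)); return p[2]
st(ctrl.move_linear(W(.6026,Y,.290),velocity=.03,max_force=15))
z=st(ctrl.move_linear(W(.6024,Y,.276),velocity=.01,max_force=7))
ctrl.wait(.3); st("hold")
ctrl.move_linear(W(.6024,Y,z+.03),velocity=.04); ctrl.move_linear(W(.56,Y,.45),velocity=.15); ctrl.movep([.45,-.3,.45],[np.pi,0,phi+np.pi])
ctrl.wait(.5)
R=np.array([np.cos(phi),np.sin(phi)])
for n in("top","scene"):
    c=cam(n); P,im=cloud(c),c["pixels"]; H,S,V=[a.astype(int) for a in cv2.split(cv2.cvtColor(im,cv2.COLOR_BGR2HSV))]
    fx=(P[...,0]>.45)&(np.abs(P[...,1]+.1)<.12)
    for nm,k in dict(red=((H<6)|(H>174))&(S>150)&(P[...,2]>.06)&(P[...,2]<.3),yellow=(H>15)&(H<34)&(S>110)&(P[...,2]>.03)&(P[...,2]<.09)).items():
        q=P[fx&k]; print(n,nm,"X",np.percentile(q[:,:2]@R,[5,50,95]).round(4),"z",np.percentile(q[:,2],[5,50,95]).round(4),len(q))
    cv2.imwrite(f"pics/{n}8.png",im)
a=cv2.imread("pics/scene8.png"); b=cv2.imread("pics/top8.png")
cv2.imwrite("pics/fin.png",np.hstack([cv2.resize(a[160:340,160:290],(390,540)),cv2.resize(b[80:260,210:340],(390,540))]))
s=ctrl.read_state(); print(s["clock"],s["tcp_pos"])
```

```text
False 0.6027 0.2901 [ 0.25 -0.67 -0.28] 33.35
True 0.6025 0.283 [-0.35 -0.33  5.1 ] 34.17
hold 0.6025 0.2829 [ 0.39 -0.73  5.13] 34.47
top red X [0.5916 0.5985 0.6084] z [0.1023 0.1074 0.1125] 194
top yellow X [0.5795 0.5811 0.588 ] z [0.0345 0.0684 0.0768] 173
scene red X [0.5961 0.6062 0.6128] z [0.0993 0.1073 0.1106] 237
scene yellow X [0.588  0.5899 0.6196] z [0.0346 0.0478 0.0684] 137
38.0667 [ 0.45003786 -0.29992449  0.44999151]
```

View pics/fin.png

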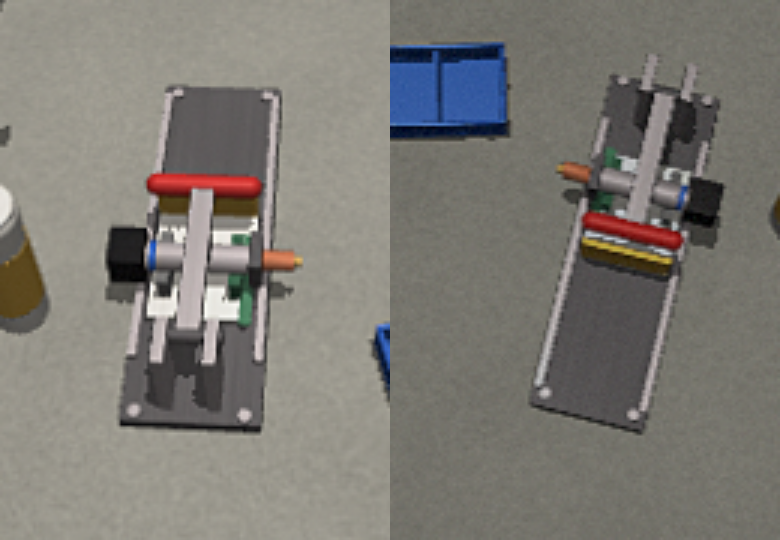

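The bar ended level (θ≈0) with the pad stopped firmly on the injector, the plate is at its home position, and the nozzle is on the green side. The robot is clear.

```bash
python3 -c "
from cell import ctrl
print(ctrl.sign_off())"
```

```text
the job is handed in; nothing more can be done
None
```

The injector is in the V-blocks with its nozzle on the green side, the carriage is pushed home and the clamp pad rests on the injector; I handed the job in at about 38 s on the robot clock, and the hand-in returned no verdict.

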